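Open up the circuit-board holder

TASK

Open the circuit-board holder for a wider board: loosen the T-bar set screw on its jaw collar first, about a quarter turn anticlockwise seen from above, then slide that collar along the shaft right up against the holder's end stop, away from the fixed jaw. Leave the screw loose, and leave the collar and screw of the solder-reel stand alone.

Things in the scene. Friction and masses are not known exactly. Their poses are not given: they have to be found in the camera images.
- jaw_bar (a point): Centre of the T-bar of the set screw on the board holder's jaw collar, 116 mm above the table, over the shaft. Dark steel bar 46 mm long, 12 thick, 24 high (104 to 128 mm up); nothing else within 100 mm of it is above 104 mm. Moves with the collar, does not turn with the screw: x along the shaft to the end stop (away from the fixed jaw), y across it to the jaws' side, z up.
- holder: Board holder, fixed; origin under the base's centre, axes as jaw_bar. Grey base 280 x 90 x 12 mm, grey end blocks 80 mm high (fixed jaw at -x, end stop at +x), level 14 mm steel shaft 60 mm up along x. Black upright jaw plates at y = 62 mm, tops 80 mm up: one fixed, one on the collar. Aluminium collar 40 mm across, 36 long, flat top 84 mm up.
- jaw_screw (a joint): Angle of the jaw collar's set screw, rad. 0: fully tight, T-bar straight across the shaft (starts at 0 to 0.2). Grows anticlockwise seen from above to its stop at 1.5, bar along the shaft. The bar turns about its own centre without rising, with about 0.1 to 0.2 N m, and stays as left. Below about 1.1 it holds the collar; above, the collar is free.
- jaw_collar (a joint): Place of the jaw collar along the shaft, m; starts at 0 and grows towards the end stop, 0.12 is hard against it. With the screw loose it slides with 2 to 4 N and stays where it is left; with it tight it gives 1 to 2 mm. It cannot turn on the shaft.
- reel_bar (a point): Bystander: point 18 mm from the middle of the T-bar of a like set screw, 116 mm above the table, moving with that bar. It is on the solder-reel stand: wooden base 220 x 90 mm, two plywood posts, steel shaft with a 72 mm reel and a plain aluminium collar without a jaw. To be left alone.

How it is judged:
By the outcome, as a careful person would: the job done as asked, in the order asked, and still so for the second after the job is handed in, with the robot touching nothing.
It also fails if it takes over 38 s, if anything falls off the work surface, if the arm or the gripper's body presses on something with over 40 N, if the wrist force passes 120 N, or if a joint passes its speed limit or range.

ROBOT

A 7-joint arm with a two-finger parallel gripper is mounted at the origin on the work surface. World frame = base frame: x ahead of the robot, y to its left, z up, the work surface at z = 0. Lengths are in m, angles in rad, forces in N, time in s.
With the tool pointing down it reaches from about 0.4 to 0.9 m from the base axis. Payload 5.6 kg.
Tool frame: the origin (TCP) lies at the centre of the arm's flange, where the gripper is bolted on; the fingertips stand 190 mm ahead of it and the grasp point (between the pads) lies 171 mm ahead of it; z points along the fingers, y is the direction in which the jaws open and shut (so a half turn about z gives the same grasp; the last joint's range is limited). The gripper opens to 92 mm and grips with 3 to 60 N. Pads are 20 mm wide; open, the fingers measure 128 mm over their backs; the gripper's body (75 mm by 189 mm) begins 69 mm behind the grasp point.
Start: joints at [-1.378, 0.468, -0.012, 1.603, 0.006, 1.071, -0.056], TCP at [0.152, 0.632, 0.405] pointing down, gripper open.
Joint ranges: [-2.53, 2.53], [-0.31, 2.02], [-1.57, 1.55], [0.28, 2.44], [-1.29, 4.43], [0.15, 1.84], [-2.92, 2.92]. Speed limits (rad/s): [2.57, 2.57, 3.14, 3.14, 3.14, 3.14, 3.14].

INTERFACE

Orientations are given as a unit quaternion [x, y, z, w].
In Python, from station import env, eyes gives the robot as it stands. The module is installed in compiled form; this text tells all that it offers.
- The arm moves only by the tool send_rows, never from a script. Its argument "series" is a list that holds one entry, the list of rows, each a list of 7 numbers: the shift along the tool's x, y, z in m, then the turn, a rotation vector about the tool's x, y, z in degrees, then the opening, from 0 (shut) to 1 (fully open). In form: [[[tx, ty, tz, ax, ay, az, fingers], ...]]. A call has 1 to 5 rows; each row is the pose to reach, as a shift and turn from the pose commanded when the call began, along the tool's axes at that moment; what a row does not reach only later rows make up. A row lasts 1/12 s, in which the tool goes at most 41.7 mm and 7.16 degrees, less where a joint would pass 70% of its speed; a pose out of reach is approached as far as the arm can. A call with a gripper value outside its range is refused whole. The fingers move at their own pace and stop on an object; "squeeze" is the grip in N (left out, the last holds). Time passes only in rows, so rows that repeat a pose let the fingers close. It gives the time, the measured TCP pose, the force and the opening at its end, in the units of the state.
- env.read_state(): the state, without advancing time (a new reading comes with each control period).
- eyes.read_camera(name): name is "scene" or "side" or "wrist"; returns a dict with "image" (480x640x3 uint8, red, green, blue), "depth" (480x640 float32, m along the optical axis (not along the pixel's ray), 0 where there is no reading), "vfov" (degrees; the focal length in pixels is half the picture's height over the tangent of half this angle, whatever the lens; pixels are square), "cx", "cy" (the principal point, pixels), "world_from_camera" (4x4, takes a point from camera to world coordinates). Camera axes: x right, y up, looking along -z (the intrinsics and any distortion apply to the point x, -y, -z); pixel columns grow to the right and rows downward; lengths in m; the calibration is good to about 2 mm. A picture is of the moment at which its call begins.
- env.close_job(): hands the job in, once; it reports no verdict.
The state is a dict: "time_s": time; "qpos": joint angles; "qd": joint speeds; "joint_torque": joint torques, N m; "eef_pos": TCP position; "eef_rot": TCP orientation; "ft_force": force on the tool from outside, world axes, zero at the start; "wrist_torque": the same for the moment, N m; "width": finger opening in m.
Only numpy, scipy, OpenCV 4.12 (cv2) and the standard library are available. Lean on these libraries where they do the work, as an engineer would, in place of code of your own. Each camera call takes 0.05 s, during which the arm holds its last target.

## Working session

There is one attempt and no reset: what is moved stays moved. The work goes in short steps, Python scripts to look and compute and a tool call to move; the robot and the scene stay as the last step left them, time stands still between calls to the robot, and variables do not carry over. Pictures are saved under pics/ and viewed, and the job is handed in when it is done.

Besides the shell and the picture viewer there is one more tool, called after "Call:" in YAML: its name, and indented under it one key for each argument. send_rows: Moves the arm, as the interface text tells. Its arguments: {"type":"object","properties":{"series":{"type":"array"},"squeeze":{"type":"number"}},"required":["series"]}

```bash
mkdir -p pics; cat > h.py <<'E'
import numpy as np, cv2, pickle
from station import env, eyes
def snap(n,tag):
    c=eyes.read_camera(n); pickle.dump(c,open(f'pics/{tag}.pkl','wb'))
    cv2.imwrite(f'pics/{tag}.png',c['image'][:,:,::-1]); return c
def load(tag): return pickle.load(open(f'pics/{tag}.pkl','rb'))
def px2w(c,u,v,z=None):
    f=240/np.tan(np.radians(c['vfov'])/2); T=np.array(c['world_from_camera'])
    d=np.array([(u-c['cx'])/f,-(v-c['cy'])/f,-1.]); 
    if z is None:
        return T[:3,:3]@(d*c['depth'][int(round(v)),int(round(u))])+T[:3,3]
    r=T[:3,:3]@d; return T[:3,3]+r*(z-T[2,3])/r[2]
def crop(tag,u0,v0,u1,v1,k,out):
    im=load(tag)['image'][v0:v1,u0:u1,::-1]; cv2.imwrite(f'pics/{out}.png',cv2.resize(im,None,fx=k,fy=k,interpolation=cv2.INTER_CUBIC))
E
python3 - <<'E'
from h import *
s=env.read_state(); print(s)
for n in ['scene','side','wrist']:
    c=snap(n,n+'0'); print(n,{k:v for k,v in c.items() if k not in('image','depth')})
E
```

```text
{'time_s': 0.0, 'qpos': array([-1.37800966,  0.46836573, -0.01158069,  1.6036246 ,  0.00603325,
        1.07141075, -0.05629711]), 'qd': array([ 0.00058937, -0.00171336,  0.00083197,  0.00022385,  0.00086918,
        0.00043272, -0.00063073]), 'joint_torque': array([ 4.86229292e-04, -5.20570278e+01, -1.22336583e-02, -2.43757617e+01,
       -5.66629192e-02,  1.69395522e-02,  1.64022276e-04]), 'eef_pos': array([0.15184749, 0.63175439, 0.40374709]), 'eef_rot': array([ 1.17652592e-01,  9.93054419e-01, -8.87237463e-04, -2.29122142e-05]), 'ft_force': array([ 0.74409221, -0.39810481,  0.3218479 ]), 'wrist_torque': array([ 0.03033165,  0.01070848, -0.02280402]), 'width': 0.09177993045301715}
scene {'vfov': 44.133929218738345, 'cx': 311.5223540247846, 'cy': 240.95725325574145, 'world_from_camera': array([[-0.041155  , -0.74625633,  0.66438525,  1.0696673 ],
       [ 0.99903728, -0.02062458,  0.03871874,  0.01724672],
       [-0.01519144,  0.6653391 ,  0.7463867 ,  0.6843767 ],
       [ 0.        ,  0.        ,  0.        ,  1.        ]])}
side {'vfov': 42.38843892563172, 'cx': 313.6764857349027, 'cy': 237.9112638639484, 'world_from_camera': array([[ 0.89080835,  0.28930392, -0.35037656,  0.19558565],
       [-0.45431777,  0.57978546, -0.67634621, -0.63843086],
       [ 0.00747362,  0.76167714,  0.64791363,  0.73150511],
       [ 0.        ,  0.        ,  0.        ,  1.        ]])}
wrist {'vfov': 65.81006218275922, 'cx': 322.3970198504115, 'cy': 242.70131659347527, 'world_from_camera': array([[ 0.23369577, -0.93500359, -0.26674815,  0.07500785],
       [ 0.97230773,  0.2241671 ,  0.06608165,  0.65103194],
       [-0.00199042, -0.27480429,  0.96149812,  0.38318554],
       [ 0.        ,  0.        ,  0.        ,  1.        ]])}
```

View pics/scene0.png

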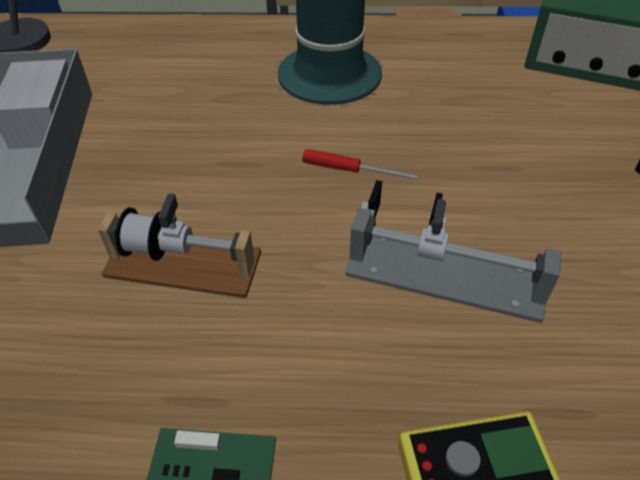

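View pics/side0.png

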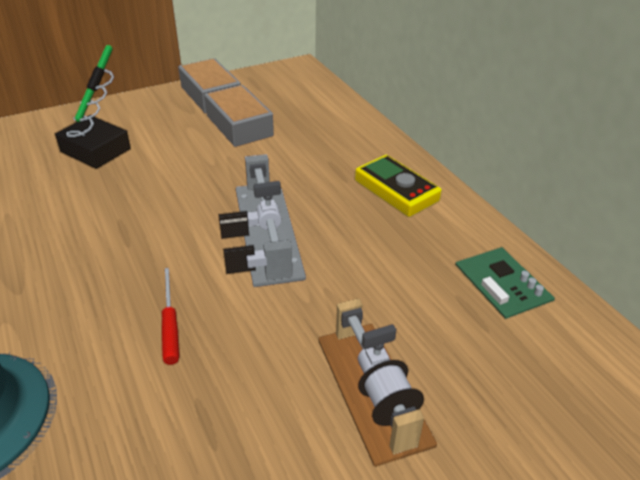

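View pics/wrist0.png

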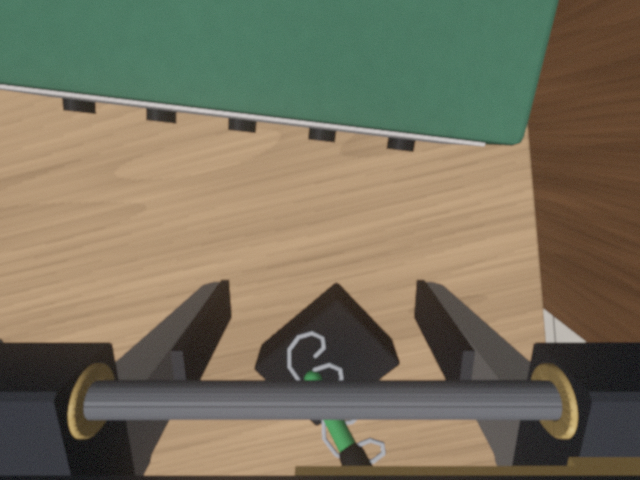

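```bash
python3 - <<'E'
from h import *
crop('scene0',340,170,570,330,3.4,'sc1'); crop('side0',210,145,330,295,4,'sd1')
E
```

```text
(no output)
```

View pics/sc1.png

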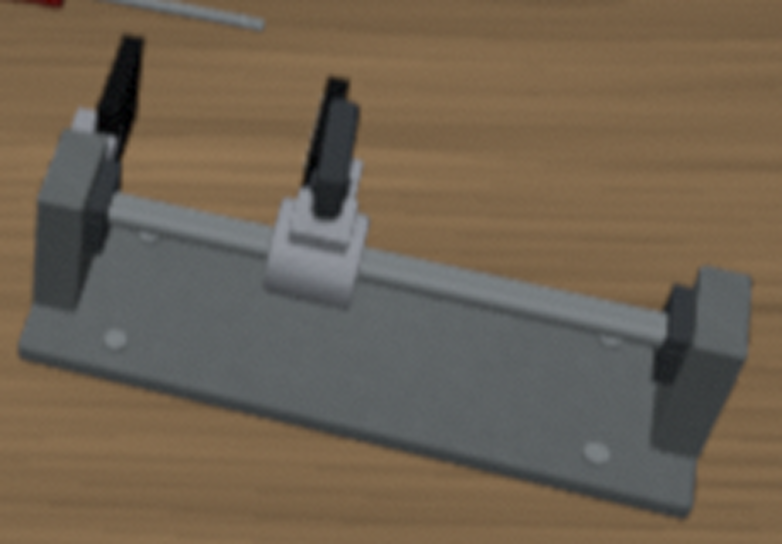

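View pics/sd1.png

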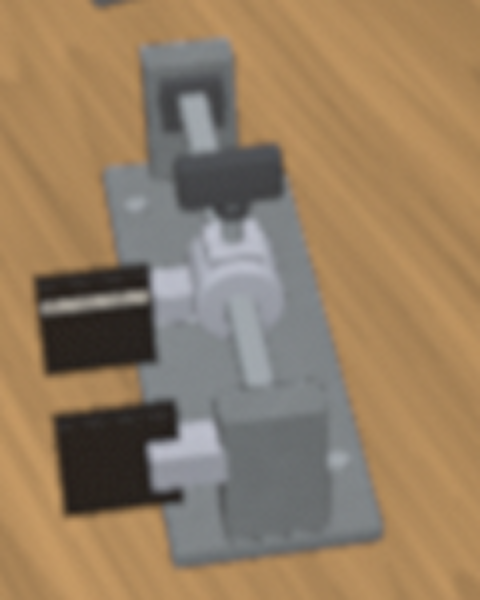

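```bash
python3 - <<'E'
from h import *
c=load('scene0'); s=load('side0')
P=lambda u,v,z=None: px2w(c,340+u/3.4,170+v/3.4,z)
S=lambda u,v,z=None: px2w(s,210+u/4,145+v/4,z)
np.set_printoptions(precision=4,suppress=True)
print('top bar scene',P(338,141,.128),P(338,141))
print(' back/front ends',P(345,101,.128),P(332,182,.128))
print('side front face top edge',S(178,168,.128),S(282,152,.128), 'depth',S(230,180))
print('front base edge',P(22,345,.012),P(690,508,.012))
print('base near-end side',S(176,558,.012),S(380,530,.012),'far',S(106,170,.012))
print('end block tops: fixed near/far',P(40,197,.08),P(107,140,.08),P(78,132,.08),'stop',P(698,268,.08),P(748,280,.08),P(742,353,.08),P(693,342,.08))
# depth cloud of pts z>0.104 near bar
f=240/np.tan(np.radians(c['vfov'])/2)
for cam,nm in((c,'scene'),(s,'side')):
    f=240/np.tan(np.radians(cam['vfov'])/2);T=cam['world_from_camera']
    v,u=np.mgrid[0:480,0:640];d=cam['depth']
    X=np.stack([(u-cam['cx'])/f*d,-(v-cam['cy'])/f*d,-d],-1)@T[:3,:3].T+T[:3,3]
    m=(d>0)&(X[...,2]>.106)&(X[...,2]<.14)&(np.hypot(X[...,0]-.55,X[...,1]-.17)<.2)
    Q=X[m];print(nm,m.sum(),Q.mean(0),Q.min(0),Q.max(0))
    if m.sum()>5:
        r=cv2.minAreaRect((Q[:,:2]*1000).astype(np.float32));print(r)
E
```

```text
top bar scene [0.518 0.154 0.128] [0.5182 0.1539 0.1282]
 back/front ends [0.4958 0.1589 0.128 ] [0.5399 0.1495 0.128 ]
side front face top edge [0.4932 0.152  0.128 ] [0.5367 0.1432 0.128 ] depth [0.5159 0.1511 0.1151]
front base edge [0.5291 0.0356 0.012 ] [0.6044 0.3009 0.012 ]
base near-end side [0.443  0.0511 0.012 ] [0.5254 0.0283 0.012 ] far [0.5179 0.3182 0.012 ]
end block tops: fixed near/far [0.5059 0.0409 0.08  ] [0.4724 0.0692 0.08  ] [0.4679 0.0571 0.08  ] stop [0.5371 0.2999 0.08  ] [0.5429 0.318  0.08  ] [0.5797 0.3071 0.08  ] [0.5749 0.2898 0.08  ]
scene 329 [0.5239 0.1523 0.1255] [0.4947 0.1439 0.1066] [0.5416 0.1635 0.1318]
((517.8056640625, 152.8466339111328), (13.793516159057617, 47.79523849487305), 77.4021987915039)
side 361 [0.5147 0.1515 0.1192] [0.493  0.1423 0.1061] [0.538  0.1648 0.13  ]
((515.7431640625, 153.73284912109375), (17.2087459564209, 45.608802795410156), 81.13642120361328)
```

```bash
cat >> h.py <<'E'
from scipy.spatial.transform import Rotation as R
np.set_printoptions(precision=4,suppress=True)
def goal(pos,yawy):
    "tool down, tool y at world yaw (deg)"
    s=env.read_state(); R0=R.from_quat(s['eef_rot']); a=np.radians(yawy)
    y=np.array([np.cos(a),np.sin(a),0]); z=np.array([0,0,-1.]); x=np.cross(y,z)
    R1=R.from_matrix(np.stack([x,y,z],1))
    print('t',R0.inv().apply(np.array(pos)-s['eef_pos']),'rv',np.degrees((R0.inv()*R1).as_rotvec()))
    print('pos',s['eef_pos'],'yaw',np.degrees(np.arctan2(*R0.as_matrix()[[1,0],1])),'q',s['qpos'],'F',s['ft_force'],'M',s['wrist_torque'],'t',s['time_s'],'w',s['width'])
E
python3 -c "
from h import *
goal([.152,.632,.47],78.3);goal([.5175,.153,.43],78.3)"
```

```text
t [-0.0001  0.0001 -0.066 ] rv [-0.0751  0.0037 -1.815 ]
pos [0.1519 0.6318 0.404 ] yaw 76.48494993118388 q [-1.378   0.4682 -0.0116  1.6033  0.006   1.0714 -0.0563] F [ 0.5931 -0.6951 -0.0528] M [-0.0033 -0.0391 -0.0533] t 0.15 w 0.09171348234020318
t [-0.4674 -0.3802 -0.0255] rv [-0.0751  0.0037 -1.815 ]
pos [0.1519 0.6318 0.404 ] yaw 76.48494993118388 q [-1.378   0.4682 -0.0116  1.6033  0.006   1.0714 -0.0563] F [ 0.5931 -0.6951 -0.0528] M [-0.0033 -0.0391 -0.0533] t 0.15 w 0.09171348234020318
```

Call:
send_rows:
  series:
    - [[0,0,-0.04,0,0,0,0.6],[-0.02,-0.016,-0.06,0,0,-1.8,0.6],[-0.05,-0.04,-0.06,0,0,-1.8,0.6],[-0.08,-0.065,-0.06,0,0,-1.8,0.6],[-0.11,-0.09,-0.06,0,0,-1.8,0.6]]

```text
time_s: 0.57
eef_pos: [0.2384, 0.5174, 0.4648]
eef_rot: [0.102, 0.995, 0.0, 0.0]
ft_force: [1.3, 0.2, 0.3]
width: 0.0606
```

Call:
send_rows:
  series:
    - [[-0.03,-0.024,0,0,0,0,0.6],[-0.06,-0.048,0,0,0,0,0.6],[-0.09,-0.072,0,0,0,0,0.6],[-0.12,-0.097,0,0,0,0,0.6],[-0.15,-0.12,0,0,0,0,0.6]]

```text
time_s: 0.98
eef_pos: [0.3611, 0.3688, 0.4647]
eef_rot: [0.102, 0.995, -0.0, -0.0]
ft_force: [1.2, 0.6, -0.9]
width: 0.055
```

```bash
python3 -c "
from h import *
goal([.5175,.153,.40],78.3)"
```

```text
t [-0.197  -0.1796  0.0647] rv [-0.0033 -0.0056 -0.0172]
pos [0.3611 0.3688 0.4647] yaw 78.28280123731214 q [-0.9723  0.1767  0.1268  1.866  -0.025   1.1006  0.5301] F [ 1.2343  0.599  -0.9492] M [-0.0646 -0.0367  0.0152] t 0.9833 w 0.05496471078710764
```

Call:
send_rows:
  series:
    - [[-0.03,-0.027,0,0,0,0,0.6],[-0.06,-0.053,0,0,0,0,0.6],[-0.09,-0.08,0,0,0,0,0.6],[-0.12,-0.107,0,0,0,0,0.6],[-0.15,-0.134,0,0,0,0,0.6]]

```text
time_s: 1.4
eef_pos: [0.4807, 0.2073, 0.4648]
eef_rot: [0.102, 0.995, 0.0, 0.0]
ft_force: [0.8, 0.2, -0.2]
width: 0.0551
```

Call:
send_rows:
  series:
    - [[-0.02,-0.02,0.03,0,0,0,0.6],[-0.034,-0.036,0.064,0,0,0,0.6],[-0.034,-0.036,0.064,0,0,0,0.6],[-0.034,-0.036,0.064,0,0,0,0.6]]

```text
time_s: 1.73
eef_pos: [0.5058, 0.166, 0.3991]
eef_rot: [0.103, 0.995, -0.001, -0.002]
ft_force: [0.4, 0.7, 1.4]
width: 0.0555
```

```bash
python3 -c "
from h import *
goal([.5175,.153,.287],78.3)
c=snap('wrist','w1');snap('scene','s1')"
```

```text
t [-0.0145 -0.01    0.1121] rv [-0.1528 -0.1897 -0.1703]
pos [0.5058 0.166  0.3991] yaw 78.12998126470134 q [-0.6298  0.2765  0.2977  1.912  -0.0965  0.9711  1.0757] F [0.4207 0.7271 1.4279] M [ 0.0888  0.0061 -0.0033] t 1.7333 w 0.055503219410889766
```

View pics/w1.png

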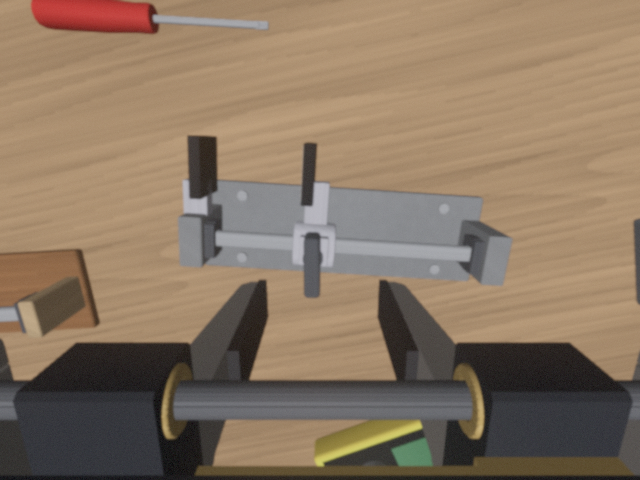

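View pics/s1.png

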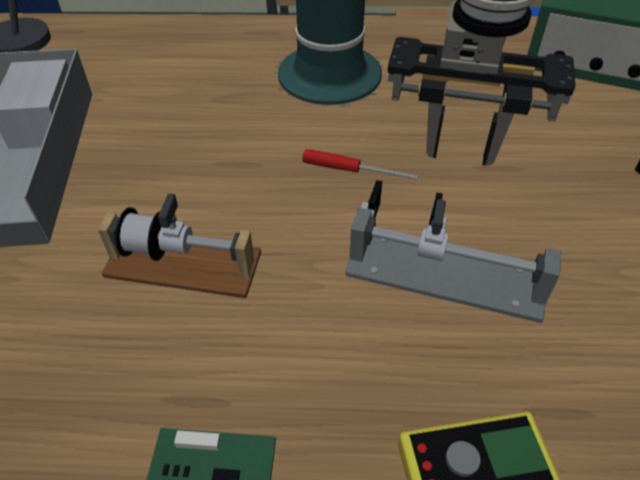

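```bash
python3 - <<'E'
from h import *
crop('w1',260,190,370,310,5,'w1c')
cam=load('w1')
f=240/np.tan(np.radians(cam['vfov'])/2);T=cam['world_from_camera']
v,u=np.mgrid[0:480,0:640];d=cam['depth']
X=np.stack([(u-cam['cx'])/f*d,-(v-cam['cy'])/f*d,-d],-1)@T[:3,:3].T+T[:3,3]
m=(d>0)&(X[...,2]>.122)&(X[...,2]<.135)&(np.hypot(X[...,0]-.5175,X[...,1]-.153)<.05)
Q=X[m];print(m.sum(),Q.mean(0),Q.min(0),Q.max(0));print(cv2.minAreaRect((Q[:,:2]*1000).astype(np.float32)), u[m].min(),u[m].max(),v[m].min(),v[m].max())
E
```

```text
1005 [0.5139 0.1559 0.1268] [0.492  0.1456 0.1224] [0.5374 0.1655 0.1295]
((514.8029174804688, 155.5365753173828), (11.89076042175293, 45.646018981933594), 77.88954162597656) 303 319 237 297
```

View pics/w1c.png

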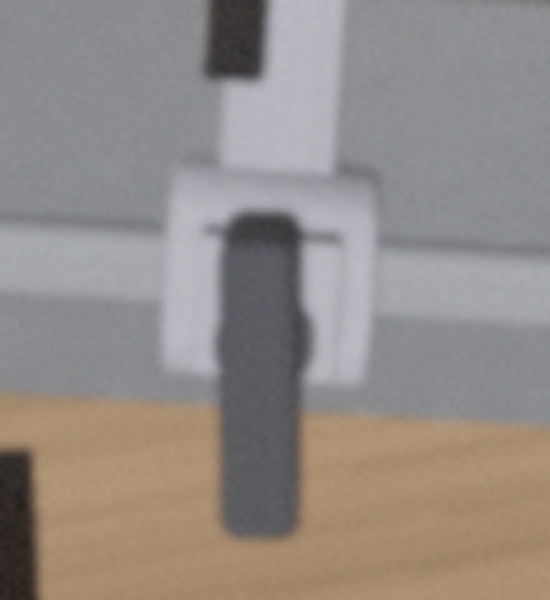

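Call:
send_rows:
  series:
    - [[-0.012,-0.009,0.03,0,0,-0.2,0.6],[-0.012,-0.009,0.06,0,0,-0.2,0.6],[-0.012,-0.009,0.07,0,0,-0.2,0.6],[-0.012,-0.009,0.07,0,0,-0.2,0.6]]

```text
time_s: 2.17
eef_pos: [0.5149, 0.1572, 0.3296]
eef_rot: [0.099, 0.995, -0.0, -0.002]
ft_force: [0.8, 0.2, 0.1]
width: 0.0553
```

```bash
python3 -c "
from h import *
goal([.516,.1545,.288],78)"
```

```text
t [-0.0017 -0.0023  0.0416] rv [-0.0738 -0.1736  0.6214]
pos [0.5149 0.1572 0.3296] yaw 78.62155219914547 q [-0.5906  0.3789  0.2851  1.9573 -0.1423  0.8277  1.1445] F [0.8459 0.244  0.1328] M [ 0.0274 -0.0025  0.0025] t 2.1667 w 0.055295479458153135
```

Descend and settle, then grip.

Call:
send_rows:
  series:
    - [[-0.001,-0.002,0.02,0,0,0.3,0.6],[-0.0015,-0.002,0.041,0,0,0.5,0.6],[-0.0015,-0.002,0.041,0,0,0.5,0.6],[-0.0015,-0.002,0.041,0,0,0.5,0.6]]

```text
time_s: 2.5
eef_pos: [0.5171, 0.1546, 0.2909]
eef_rot: [0.104, 0.995, 0.0, 0.0]
ft_force: [0.6, -0.0, 0.5]
width: 0.0552
```

```bash
python3 -c "
from h import *
goal([.516,.1545,.288],78)
snap('wrist','w2');snap('scene','s2');crop('s2',340,60,600,330,2.2,'s2c')"
```

```text
t [ 0.0011 -0.0003  0.0029] rv [0.0427 0.0155 0.0715]
pos [0.5171 0.1546 0.2909] yaw 78.0715354345766 q [-0.5724  0.4386  0.273   1.9791 -0.1705  0.7449  1.1643] F [ 0.6271 -0.0061  0.4846] M [ 0.0139 -0.0236 -0.0256] t 2.5 w 0.055158388114408534
```

View pics/w2.png

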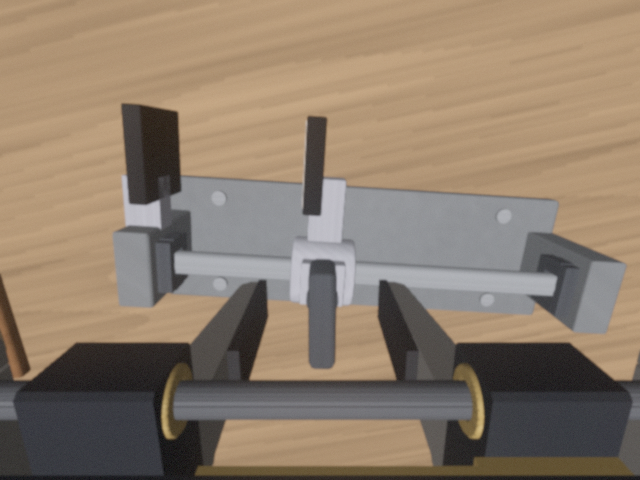

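View pics/s2c.png

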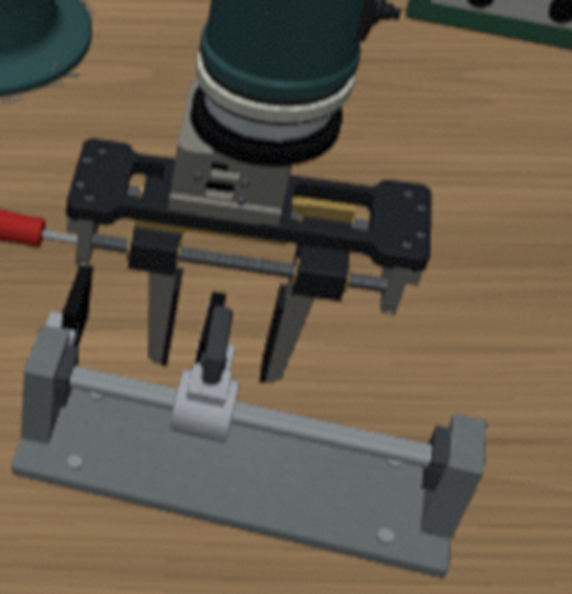

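Call:
send_rows:
  series:
    - [[0.0005,0,0.003,0,0,0,0.3],[0.0005,0,0.003,0,0,0,0],[0.0005,0,0.003,0,0,0,0],[0.0005,0,0.003,0,0,0,0],[0.0005,0,0.003,0,0,0,0]]
  squeeze: 20

```text
time_s: 3.02
eef_pos: [0.5165, 0.1536, 0.287]
eef_rot: [0.105, 0.995, 0.0, 0.0]
ft_force: [0.1, -0.5, -0.4]
width: 0.0237
```

Call:
send_rows:
  series:
    - [[0,0,0,0,0,0,0],[0,0,0,0,0,0,0],[0,0,0,0,0,0,0]]

```text
time_s: 3.27
eef_pos: [0.5166, 0.1542, 0.2868]
eef_rot: [0.104, 0.995, 0.0, 0.0]
ft_force: [0.4, 3.0, 0.1]
width: 0.0142
```

```bash
python3 -c "
from h import *
goal([.516,.1545,.288],78)"
```

```text
t [ 0.0007  0.0002 -0.0012] rv [0.0572 0.0259 0.0128]
pos [0.5166 0.1542 0.2868] yaw 78.01276390243261 q [-0.5708  0.4441  0.2715  1.9827 -0.1735  0.7358  1.1662] F [0.3838 3.0356 0.071 ] M [ 0.5986 -0.1316 -0.0473] t 3.2667 w 0.014228447543266416
```

Call:
send_rows:
  series:
    - [[0,0,0,0,0,0,0],[0,0,0,0,0,0,0],[0,0,0,0,0,-4,0],[0,0,0,0,0,-8,0],[0,0,0,0,0,-12,0]]

```text
time_s: 3.68
eef_pos: [0.5166, 0.1542, 0.2869]
eef_rot: [-0.002, 1.0, 0.0, 0.0]
ft_force: [1.2, 3.8, 0.2]
width: 0.0146
```

```bash
python3 -c "
from h import *
goal([.516,.1545,.288],160)"
```

```text
t [ 0.0006  0.0003 -0.0011] rv [  0.018    0.062  -69.8128]
pos [0.5166 0.1542 0.2869] yaw 90.18715954298278 q [-0.5295  0.441   0.22    1.98   -0.1403  0.7339  1.3485] F [1.2348 3.7662 0.2327] M [ 0.777  -0.2028 -0.0989] t 3.6833 w 0.014563988070347597
```

Call:
send_rows:
  series:
    - [[0,0,0,0,0,-5,0],[0,0,0,0,0,-10,0],[0,0,0,0,0,-15,0],[0,0,0,0,0,-20,0],[0,0,0,0,0,-25,0]]

```text
time_s: 4.1
eef_pos: [0.5166, 0.1541, 0.2869]
eef_rot: [-0.218, 0.976, 0.0, 0.0]
ft_force: [0.8, 3.6, 0.4]
width: 0.0148
```

Call:
send_rows:
  series:
    - [[0,0,0,0,0,-5,0],[0,0,0,0,0,-10,0],[0,0,0,0,0,-15,0],[0,0,0,0,0,-20,0],[0,0,0,0,0,-25,0]]

```text
time_s: 4.52
eef_pos: [0.5166, 0.154, 0.2868]
eef_rot: [-0.424, 0.906, 0.0, 0.001]
ft_force: [0.3, 3.5, 0.1]
width: 0.0143
```

```bash
python3 -c "
from h import *
goal([.5166,.1542,.287],157)
snap('side','d3');snap('wrist','w3');crop('d3',170,60,370,300,2.4,'d3c')"
```

```text
t [-0.0001  0.0002 -0.0002] rv [ -0.0133   0.0631 -16.7819]
pos [0.5166 0.154  0.2868] yaw 140.21813391231277 q [-0.3598  0.4387  0.0101  1.9686 -0.0071  0.7333  2.1019] F [0.2769 3.4778 0.1305] M [ 0.7888 -0.0943 -0.1025] t 4.5167 w 0.014262608730830467
```

View pics/d3c.png

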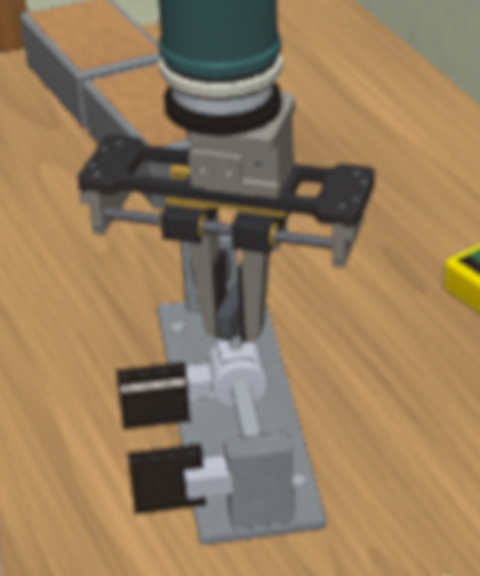

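View pics/w3.png

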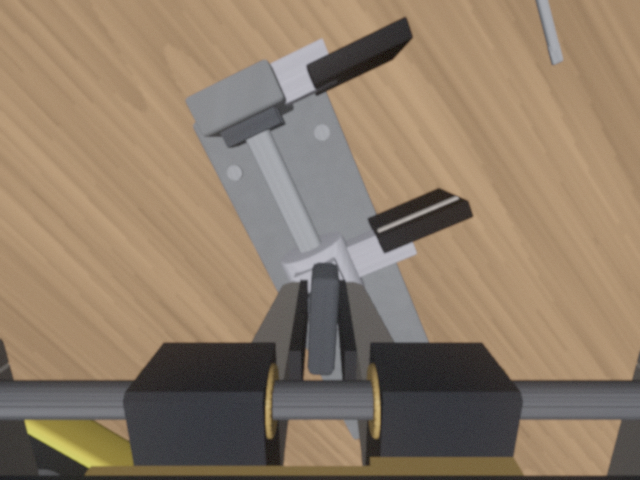

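Call:
send_rows:
  series:
    - [[0,0,0,0,0,0,0],[0,0,0,0,0,-5,0],[0,0,0,0,0,-10,0],[0,0,0,0,0,-15,0],[0,0,0,0,0,-18,0]]
  squeeze: 40

```text
time_s: 5.03
eef_pos: [0.5167, 0.154, 0.2868]
eef_rot: [-0.56, 0.829, -0.0, 0.001]
ft_force: [0.9, 3.7, 0.5]
width: 0.0136
```

```bash
python3 -c "
from h import *
goal([.5166,.1542,.287],160)
snap('side','d4');snap('wrist','w4');crop('d4',170,60,370,300,2.4,'d4c')"
```

```text
t [-0.0002  0.0001 -0.0002] rv [-0.0363  0.0513 -1.9126]
pos [0.5167 0.154  0.2868] yaw 158.08738035447237 q [-0.3001  0.4415 -0.0636  1.9646  0.0401  0.7356  2.3718] F [0.8671 3.6705 0.4571] M [ 0.9713 -0.1768 -0.1049] t 5.0333 w 0.013623185097359632
```

View pics/w4.png

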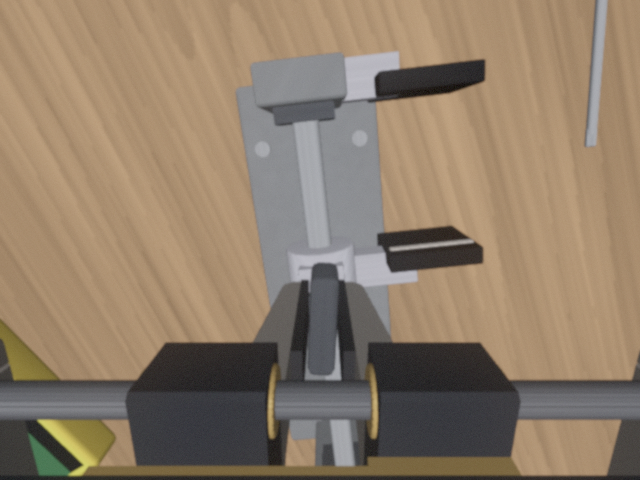

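Call:
send_rows:
  series:
    - [[0,0,0,0,0,-3,0],[0,0,0,0,0,-5,0],[0,0,0,0,0,-5,0]]

```text
time_s: 5.38
eef_pos: [0.5167, 0.1539, 0.2868]
eef_rot: [-0.594, 0.804, -0.0, 0.001]
ft_force: [1.4, 3.3, 0.5]
width: 0.0138
```

```bash
python3 - <<'E'
from h import *
s=env.read_state();p=s['eef_pos']
a=np.radians(74.4)
yw=np.degrees(np.arctan2(*R.from_quat(s['eef_rot']).as_matrix()[[1,0],1]))
goal([p[0]+.12*np.cos(a),p[1]+.12*np.sin(a),p[2]],yw)
snap('wrist','w5')
# holder direction from wrist: shaft points
c=load('w4')
A=px2w(c,307,122,.067);B=px2w(c,340,430,.067);print(A,B,np.degrees(np.arctan2(*(A-B)[[1,0]])))
c=load('w2')
A=px2w(c,178,262,.067);B=px2w(c,552,284,.067);print(A,B,np.degrees(np.arctan2(*(B-A)[[1,0]])))
E
```

```text
t [-0.12    0.0032  0.0001] rv [-0.0385  0.0483  0.    ]
pos [0.5167 0.1539 0.2868] yaw 162.8783101918085 q [-0.2839  0.4426 -0.0835  1.9635  0.0529  0.7365  2.4442] F [1.4183 3.3117 0.5005] M [ 1.0787 -0.2714 -0.0704] t 5.3833 w 0.01380430993942098
[0.4911 0.0736 0.067 ] [0.5443 0.2583 0.067 ] -106.06647871049476
[0.4908 0.0757 0.067 ] [0.5494 0.2868 0.067 ] 74.48972717254293
```

View pics/w5.png

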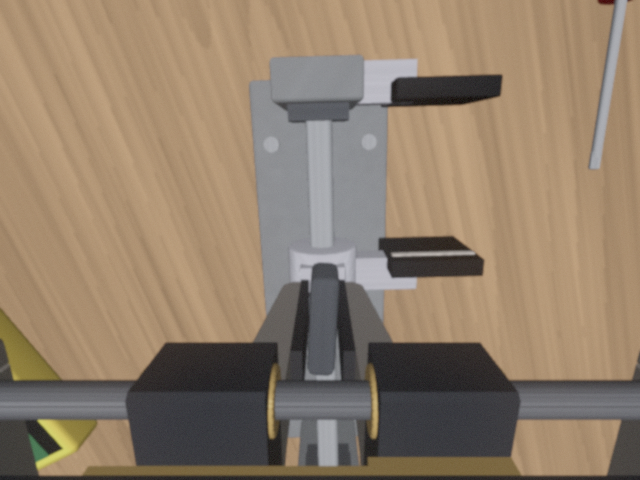

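Call:
send_rows:
  series:
    - [[-0.005,0,0,0,0,0,0],[-0.015,0.0005,0,0,0,0,0],[-0.025,0.0007,0,0,0,0,0],[-0.035,0.001,0,0,0,0,0],[-0.045,0.0012,0,0,0,0,0]]

```text
time_s: 5.85
eef_pos: [0.5287, 0.1959, 0.2868]
eef_rot: [-0.593, 0.805, -0.001, -0.002]
ft_force: [-1.6, -2.8, 5.2]
width: 0.0134
```

```bash
python3 - <<'E'
from h import *
goal([.5167+.12*.2706,.1539+.12*.9627,.2868],162.9)
snap('wrist','w6')
E
```

```text
t [-0.0763  0.0022 -0.0003] rv [ 0.0284 -0.2094 -0.1066]
pos [0.5287 0.1959 0.2868] yaw 162.7933511945624 q [-0.348   0.478  -0.0843  1.903   0.0594  0.7657  2.3753] F [-1.6478 -2.8232  5.2087] M [-0.552   0.3577 -0.1692] t 5.85 w 0.013421390785127999
```

View pics/w6.png

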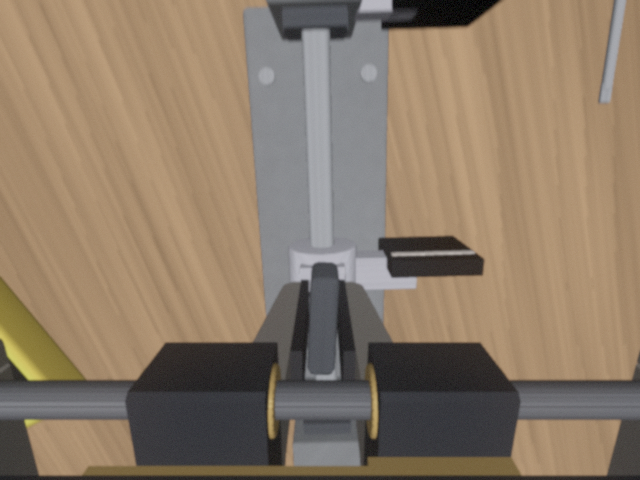

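Collar slides along with the bar, low force. Continue, slowing near the stop.

Call:
send_rows:
  series:
    - [[-0.012,0.0004,0,0,0,0,0],[-0.025,0.0008,0,0,0,0,0],[-0.038,0.0012,0,0,0,0,0],[-0.05,0.0015,0,0,0,0,0],[-0.06,0.0018,0,0,0,0,0]]

```text
time_s: 6.32
eef_pos: [0.5448, 0.2545, 0.2868]
eef_rot: [-0.594, 0.804, -0.001, -0.001]
ft_force: [0.0, -3.4, 5.6]
width: 0.0135
```

Call:
send_rows:
  series:
    - [[-0.004,0,0,0,0,0,0],[-0.008,0,0,0,0,0,0],[-0.011,0,0,0,0,0,0],[-0.013,0,0,0,0,0,0]]

```text
time_s: 6.65
eef_pos: [0.5483, 0.2669, 0.2868]
eef_rot: [-0.594, 0.804, -0.0, -0.0]
ft_force: [0.1, -3.3, 5.3]
width: 0.0135
```

```bash
python3 - <<'E'
from h import *
goal([.5167+.12*.2706,.1539+.12*.9627,.2868],162.9)
snap('scene','s7');crop('s7',380,100,600,330,2.6,'s7c')
E
```

```text
t [-0.0026 -0.0001 -0.    ] rv [-0.0116 -0.0513  0.033 ]
pos [0.5483 0.2669 0.2868] yaw 162.93304180599716 q [-0.4418  0.543  -0.0878  1.789   0.0634  0.8128  2.2831] F [ 0.1285 -3.299   5.2761] M [-0.4687  0.1267 -0.0869] t 6.65 w 0.013532712043307506
```

View pics/s7c.png

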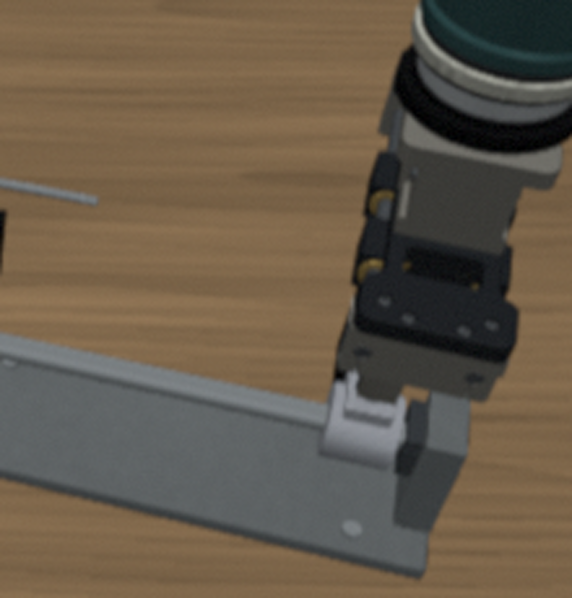

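Near the stop; creep on until the force rises.

Call:
send_rows:
  series:
    - [[-0.0015,0,0,0,0,0,0],[-0.003,0,0,0,0,0,0],[-0.004,0,0,0,0,0,0],[-0.004,0,0,0,0,0,0]]

```text
time_s: 7.03
eef_pos: [0.5494, 0.2702, 0.2868]
eef_rot: [-0.594, 0.804, -0.0, -0.001]
ft_force: [-0.3, -3.6, 6.5]
width: 0.0137
```

Call:
send_rows:
  series:
    - [[-0.0015,0,0,0,0,0,0],[-0.003,0,0,0,0,0,0],[-0.003,0,0,0,0,0,0],[-0.003,0,0,0,0,0,0]]

```text
time_s: 7.37
eef_pos: [0.5499, 0.2711, 0.2867]
eef_rot: [-0.594, 0.805, -0.001, -0.003]
ft_force: [-2.3, -8.6, 10.0]
width: 0.0135
```

Call:
send_rows:
  series:
    - [[-0.001,0,0,0,0,0,0],[-0.002,0,0,0,0,0,0],[-0.002,0,0,0,0,0,0]]

```text
time_s: 7.62
eef_pos: [0.5503, 0.2718, 0.2866]
eef_rot: [-0.594, 0.805, -0.002, -0.005]
ft_force: [-5.6, -12.6, 13.3]
width: 0.0135
```

Call:
send_rows:
  series:
    - [[0.001,0,0,0,0,0,0],[0.001,0,0,0,0,0,0.4],[0.001,0,0,0,0,0,0.4],[0.001,0,0,0,0,0,0.4],[0.001,0,0,0,0,0,0.4]]

```text
time_s: 8.03
eef_pos: [0.5501, 0.2755, 0.2862]
eef_rot: [-0.595, 0.804, 0.0, -0.0]
ft_force: [0.8, 0.1, 0.1]
width: 0.0362
```

```bash
python3 - <<'E'
from h import *
goal([.55,.271,.43],162.9)
snap('wrist','w8')
E
```

```text
t [ 0.0043 -0.0011 -0.1438] rv [0.0428 0.0122 0.1223]
pos [0.5501 0.2755 0.2862] yaw 163.0222630129889 q [-0.4514  0.5515 -0.0892  1.7755  0.0631  0.8177  2.2746] F [0.8018 0.1331 0.0826] M [0.0171 0.0935 0.0263] t 8.0333 w 0.0361683864025866
```

View pics/w8.png

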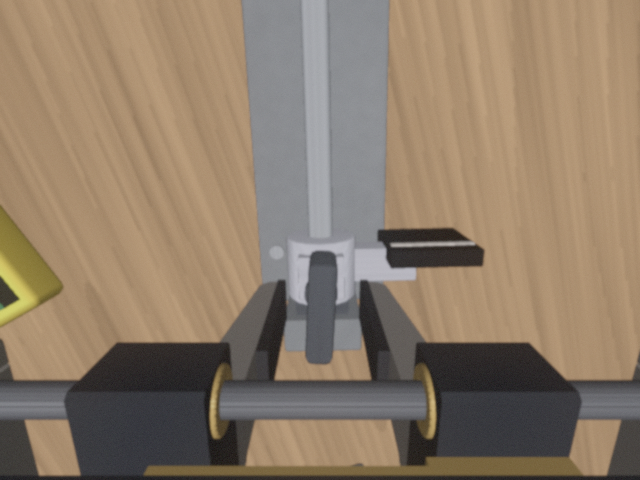

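Fingers clear of the bar (forces zero). Rise straight up, then look.

Call:
send_rows:
  series:
    - [[0,0,-0.02,0,0,0,0.4],[0,0,-0.05,0,0,0,0.4],[0,0,-0.09,0,0,0,0.4],[0,0,-0.13,0,0,0,0.4],[0,0,-0.15,0,0,0,0.4]]

```text
time_s: 8.5
eef_pos: [0.5509, 0.2758, 0.4417]
eef_rot: [-0.595, 0.804, -0.0, 0.003]
ft_force: [0.9, 1.2, -0.1]
width: 0.0368
```

Call:
send_rows:
  series:
    - [[-0.03,0.02,0,0,0,0,0.4],[-0.06,0.04,0,0,0,0,0.4],[-0.09,0.06,0,0,0,0,0.4],[-0.1,0.08,0,0,0,0,0.4],[-0.1,0.08,0,0,0,0,0.4]]

```text
time_s: 8.92
eef_pos: [0.4986, 0.3998, 0.4362]
eef_rot: [-0.599, 0.801, 0.002, -0.0]
ft_force: [-0.7, 1.1, -0.7]
width: 0.0365
```

```bash
python3 - <<'E'
from h import *
goal([.55,.271,.43],162.9)
snap('scene','s9');crop('s9',340,170,570,330,3.4,'s9c')
snap('side','d9');crop('d9',210,145,330,295,4,'d9c')
crop('s9',90,180,270,300,4,'s9r')
E
```

```text
t [ 0.109  -0.0858  0.0057] rv [0.2207 0.1049 0.6351]
pos [0.4986 0.3998 0.4362] yaw 163.53530243875673 q [-0.6243  0.4286 -0.1397  1.5913  0.0594  1.1264  2.0771] F [-0.6908  1.1482 -0.6901] M [0.161  0.1394 0.0131] t 8.9167 w 0.03653966834521791
```

View pics/s9.png

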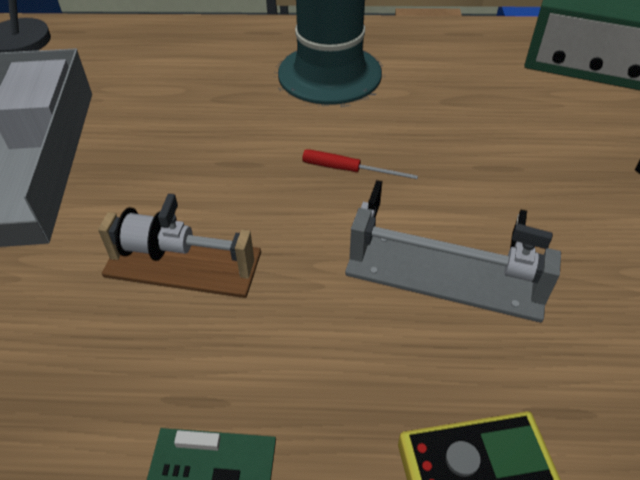

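View pics/s9c.png

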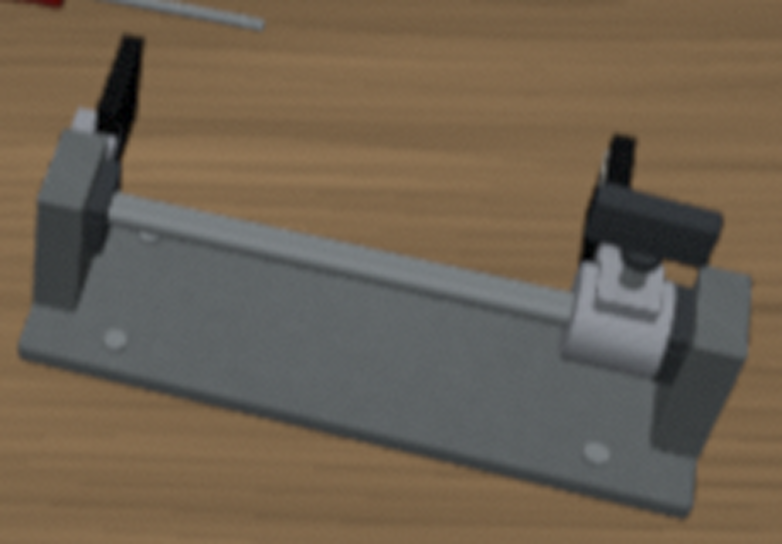

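View pics/d9c.png

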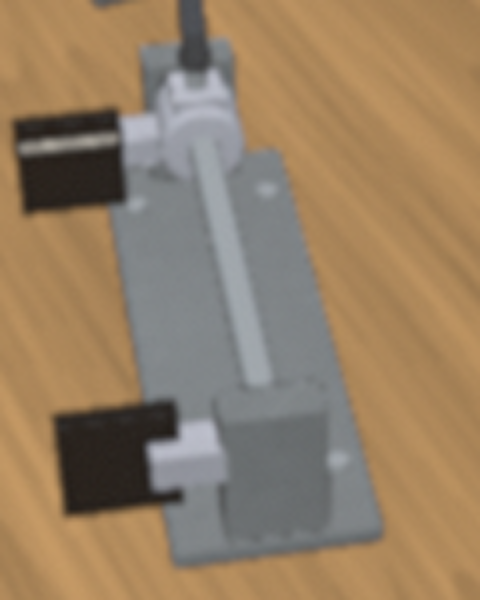

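```bash
python3 - <<'E'
from h import *
for tag in('s9','d9'):
    cam=load(tag);f=240/np.tan(np.radians(cam['vfov'])/2);T=cam['world_from_camera']
    v,u=np.mgrid[0:480,0:640];d=cam['depth']
    X=np.stack([(u-cam['cx'])/f*d,-(v-cam['cy'])/f*d,-d],-1)@T[:3,:3].T+T[:3,3]
    m=(d>0)&(X[...,2]>.106)&(X[...,2]<.14)&(np.hypot(X[...,0]-.55,X[...,1]-.27)<.06)
    Q=X[m];print(tag,m.sum(),cv2.minAreaRect((Q[:,:2]*1000).astype(np.float32)))
    # lower edge of top of front face
a=load('s9');b=load('s0') if 0 else load('scene0')
df=np.abs(a['image'][180:300,90:270].astype(int)-b['image'][180:300,90:270]).max(-1);print('reel stand change px>40:',(df>40).sum(), 'max',df.max())
P=lambda u,v,z: px2w(a,340+u/3.4,170+v/3.4,z)
A=P(595,208,.128);B=P(714,236,.128);print(A,B,np.degrees(np.arctan2(*(B-A)[[1,0]])))
E
```

```text
s9 687 ((549.705322265625, 269.249267578125), (46.19869613647461, 14.698460578918457), 69.75536346435547)
d9 152 ((548.0057983398438, 269.43695068359375), (51.06765365600586, 12.045395851135254), 70.0299072265625)
reel stand change px>40: 0 max 14
[0.5507 0.2459 0.128 ] [0.5636 0.2867 0.128 ] 72.47977554631271
```

Call:
send_rows:
  series:
    - [[0,0,0,0,0,0,0.4],[0,0,0,0,0,0,0.4],[0,0,0,0,0,0,0.4]]

```text
time_s: 9.27
eef_pos: [0.5043, 0.3927, 0.4367]
eef_rot: [-0.594, 0.805, -0.0, 0.0]
ft_force: [0.5, -0.3, -0.5]
width: 0.0366
```

```bash
python3 -c "
from h import *
s=env.read_state();print(s['time_s'],s['ft_force'],abs(s['qd']).max());env.close_job()"
```

```text
9.2667 [ 0.4525 -0.3433 -0.5015] 0.006680751008377209
the job is handed in; nothing more can be done
```

The board holder is open: I loosened its T-bar screw first, then slid the jaw collar up against the end stop. I left the screw loose and handed the job in at 9.3 s, with the arm clear of everything.

- **Screw:** I gripped the bar and turned it anticlockwise. The depth images put it about 85° round from straight across the shaft, close to its stop at 1.5 rad. One estimate read by eye from an image gave about 88°, which is past that stop, so the reading is good to a few degrees.
- **Collar:** The depth image shows the bar about 120 mm from where it started, and the picture shows the collar against the stop. The sideways force rose to about 14 N as I pressed it home. It then fell to zero when I let go.
- **Reel stand:** The before and after images show no change to its collar, screw or anything else on it.

No check failed. The different measurements of the bar's starting position differed by 2 to 3 mm.

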